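# Push a used tube cap under the sprung flap of a discard box

## Robot

A 6-joint arm with a two-finger parallel gripper is mounted at the origin on a cart in front of the work surface, level with it; the furniture and walls round the work are solid. World frame = base frame: x ahead of the robot, y to its left, z up, the work surface at z = 0. Lengths are in m, angles in rad, forces in N, time in s.
With the tool pointing down it reaches from about 0.35 to 0.875 m from the base axis. Payload 15.5 kg.
Tool frame: the origin (TCP) lies on the mounting face of the last link; the fingertips stand 173 mm ahead of it and the grasp point (between the pads) lies env.grasp_offset ahead of it (env.grasp_offset is the distance from the TCP to the grasp point, in m); z points along the fingers, y is the line along which they close (so a half turn about z gives the same grasp; the last joint's range is limited). The gripper opens to 85 mm and grips with 20 to 120 N. Pads are 22 mm wide; open, the fingers measure 114 mm over their backs; the gripper's body (76 mm by 85 mm) begins 54 mm behind the grasp point. The pads swing forward as they close: fully open they stand 13 mm farther back than shut.
Start: joints at [-1.206, 0.494, 1.345, -0, 1.302, -0.096], TCP at [0.278, -0.56, 0.405] pointing down, gripper open.
Joint ranges: [-2.91, 2.91], [-0.82, 2.16], [0.22, 2.67], [-1.22, 4.37], [0.12, 2.79], [-3.08, 3.08]. Speed limits (rad/s): [1.89, 1.89, 2.57, 3.01, 3.01, 3.01].

## Interface

Orientations are given as a unit quaternion [x, y, z, w].
In Python, from workcell import readout, eyes, job, env gives the robot as it stands.
- The arm moves only by the tool arm_command, never from a script. Its argument "deltas" is text: rows parted by semicolons, each of 6 numbers parted by spaces: the shift along the world's x, y, z in cm, then the turn, a rotation vector about the world's x, y, z in rad. In form: x y z rx ry rz; .... A call has 1 to 8 rows; each row shifts and turns the commanded pose from where the row before left it; what a row does not reach is not made up. A row lasts 1/8 s, in which the tool goes at most 62.5 mm and 10.7 degrees, less where a joint would pass 70% of its speed; a pose out of reach is approached as far as the arm can. A call is refused whole if a number of a shift passes 6.25 or a number of a turn 0.188, either way. A call with a gripper value outside its range is refused whole. "gripper" is the opening, from 0 (shut) to 1 (fully open), set as the call begins (left out, the last holds). The fingers move at their own pace and stop on an object; "squeeze" is the grip in N (left out, the last holds). Time passes only in rows, so rows that do not move let the fingers close. It gives the time, the measured TCP pose, the force, the opening and the grip force at its end, in the units of the state.
- readout.get_obs(): the state, without advancing time (a new reading comes with each control period).
- eyes.read_camera(name): name is "side" or "top" or "wrist"; returns a dict with "pixels" (384x512x3 uint8, blue, green, red), "fov_y" (degrees; the focal length in pixels is half the picture's height over the tangent of half this angle, whatever the lens; pixels are square), "cx", "cy" (the principal point, pixels), "R" (3x3) and "t" (3): a world point X has camera coordinates R X + t. Camera axes: x right, y down, z forward; pixel columns grow to the right and rows downward; lengths in m; the calibration is good to about 2 mm. A picture is of the moment at which its call begins. There is no depth.
- job.job_done(): hands the job in; it is judged then, once.
The state is a dict: "t": time; "joint_positions": joint angles; "qvel": joint speeds; "joint_efforts": joint torques, N m; "ee_pos": TCP position; "eef_rot": TCP orientation; "ft_force": force on the tool from outside, world axes, zero at the start; "torque": the same for the moment, N m; "grip_width": finger opening in m; "grip_force": force on a finger pad.
Only numpy, scipy, OpenCV 4.12 (cv2) and the standard library are available. Lean on these libraries where they do the work, as an engineer would, in place of code of your own. Each camera call takes 0.05 s, during which the arm holds its last target. There are 200 camera calls.

## Task

Without picking it up, get rid of the used red tube cap that stands in the lane of the yellow discard box: press the blue bar down with one fingertip to hold the spring-closed flap open, and with the other fingertip push the cap along the lane under the flap until it drops into the bin. Then let the flap close, leave the discard box clear, and leave the other things on the desk where they are.

Things in the scene. Friction and masses are not known exactly. Their poses are not given: they have to be found in the camera images.
- discard_box: Yellow discard box fixed to the desk, 202 mm long, 60 mm wide without the bar. Origin on the desk, under the middle of the lane at the plane of the flap's lip; x points along the lane in the pushing direction (away from the robot), y to the left, z up. Hinge shaft of the flap along x at y = +40.5 mm, 50 mm above the desk, with lugs 58 mm high at both ends.
- flap (a joint): Angle of the grey flap about its hinge shaft: 0 closed (a spring shuts it), 0.70 rad fully open at a stop. Pressing the blue bar down opens it: about 2 N to begin, 3 N fully open. Fully open, the lip clears the deck by 22 mm or more, and the raised lid's far corner stands 49 mm above the deck at the lip and 56 mm from 10 mm beyond it.
- bar_mid (a point): Middle of the blue press bar's axis (moves with the flap). Round bar 12 mm thick, level, parallel to the lane, from x = -134 to +2 mm of the box. Closed: axis at y = +68 mm, top 61 mm above the desk. Fully open: y = +65 mm, top 42 mm above the desk (8 mm above the deck). Smooth: a fingertip slides along it while pressing. Nothing is under or outside it.
- lane_end (a point): Middle of the deck's far edge (x = -10 mm of the box), on the deck. The lane is a level deck 34 mm above the desk, from here 124 mm back towards the robot, 20 mm wide between low rails 7 mm thick that stand 6 mm above the deck, so a fingertip held 8 mm above the deck passes over them. Beyond this edge is the bin, a pit 74 mm long, 26 wide and 28 deep, covered by the flap's lid.
- lip_line (a point): Where the closed flap's lip crosses the middle of the lane (x = 0 of the box), 38 mm above the desk: the lip hangs from 4 to 12 mm above the deck, too low for the cap to pass. A finger must not go beyond this line, as the raised lid slants over it; the cap falls once its centre is past the deck's edge.
- cap_centre (a point): Centre of the used cap (10 mm above its underside): red tube cap with grey stopper, 16.6 mm in diameter, 20 mm high, 12 g, standing upright and loose on the deck in the lane, its axis 52 to 80 mm before the flap's lip.
- bin_centre (a point): Middle of the bin's floor under the flap, 6 mm above the desk.
- loose_cap_1: another red cap like the used one, standing on the desk to the right; origin at its underside. Leave alone.
- loose_cap_2: a third red cap, standing on the desk to the right; origin at its underside. Leave alone.
- tape_1: roll of tape lying on the desk to the right, 98 mm across, 25 mm high; origin at its underside. Leave alone.
- blue_vial: sample vial with blue cap, 14 mm across, 42 mm high, standing to the left of the box; origin at its underside. Leave alone.
- dropper: dropper bottle with green cap, 33 mm across, 80 mm high, behind the box to the left; origin at its underside. Leave alone.
Not all that is in view belongs to the job. Of the things that look like the discard_box, the larger one is meant.

How it is judged:
By the outcome, as a careful person would: the job done as asked, in the order asked, and still so for the second after the job is handed in, with the robot touching nothing.
It also fails if it takes over 48 s, if anything falls off the work surface, if the arm or the gripper's body presses on something with over 40 N, if the wrist force passes 120 N, or if a joint passes its speed limit or range.

## Working session

There is one attempt and no reset: what is moved stays moved. The work goes in short steps, Python scripts to look and compute and a tool call to move; the robot and the scene stay as the last step left them, time stands still between calls to the robot, and variables do not carry over. Pictures are saved under pics/ and viewed, at most 10 in all, crops included, and the job is handed in when it is done.

Besides the shell and the picture viewer there is one more tool, called as name(argument=value, ...), one argument or row to a line, values as JSON. arm_command: Moves the arm, as the interface text tells. Its arguments: {"type":"object","properties":{"deltas":{"type":"string"},"gripper":{"type":"number"},"squeeze":{"type":"number"}},"required":["deltas"]}

```bash
mkdir -p pics; cat > h.py <<'E'
import numpy as np, cv2
from workcell import readout, eyes, job, env
def cam(n):
    c=eyes.read_camera(n); c['R']=np.array(c['R']); c['t']=np.array(c['t']); c['pixels']=np.ascontiguousarray(c['pixels']); return c
def f(c): return c['pixels'].shape[0]/2/np.tan(np.radians(c['fov_y'])/2)
def plane(c,u,v,z):
    d=c['R'].T@np.array([(u-c['cx'])/f(c),(v-c['cy'])/f(c),1]); o=-c['R'].T@c['t']
    return o+d*(z-o[2])/d[2]
def proj(c,X):
    p=c['R']@np.array(X)+c['t']; return p[:2]/p[2]*f(c)+[c['cx'],c['cy']]
E
python3 - <<'E'
from h import *
for n in('top','side'):
    c=cam(n); cv2.imwrite(f'pics/{n}0.png',c['pixels']); print(n,c['fov_y'],c['cx'],c['cy'],-c['R'].T@c['t'],c['R'][2])
print(env.grasp_offset,readout.get_obs())
E
```

```text
top 48.43879969706203 252.24637219871678 192.6759848401129 [ 3.14792123e-01 -1.30506040e-04  1.34525673e+00] [ 2.07545937e-01  4.29592994e-04 -9.78225178e-01]
side 53.41033834930665 255.13924230812927 191.77620888012453 [ 0.83140735 -0.67415383  0.65123127] [-0.27727331  0.72222485 -0.63364878]
0.1547 {'t': 0.1, 'joint_positions': array([-1.20552953e+00,  4.94134471e-01,  1.34606823e+00, -2.02481294e-05,
        1.30247716e+00, -9.54975776e-02]), 'qvel': array([ 0.0009006 , -0.00115337, -0.00160945, -0.00058127, -0.00150438,
       -0.00010886]), 'joint_efforts': array([ 1.34381433e-03, -8.83587885e+01, -3.84563184e+01, -2.79252872e-04,
        5.13282823e-03,  1.40201195e-05]), 'ee_pos': array([ 0.27785061, -0.55969872,  0.40415174]), 'eef_rot': array([ 9.73578436e-01,  2.28352214e-01, -8.27734565e-05, -5.37354518e-04]), 'ft_force': array([-0.30429469,  0.28243861,  0.4813298 ]), 'torque': array([ 1.21424900e-05, -1.00852333e-02, -3.91619241e-02]), 'grip_force': 0.0, 'grip_width': 0.08555673600257854}
```

View pics/top0.png

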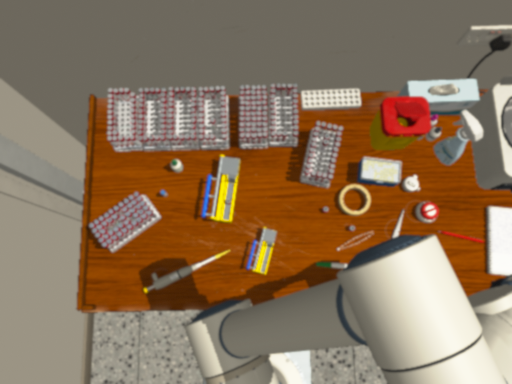

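View pics/side0.png

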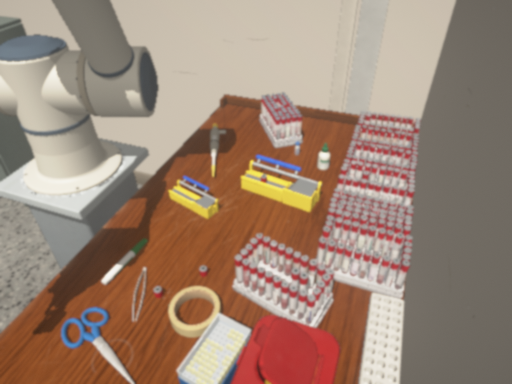

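The top view shows two yellow boxes: the larger at about (222,188) in top and (280,185) in side, and the smaller at (262,250) in top and (194,197) in side. The larger one fits the description. I'll confirm it with an enlarged crop and measure it.

```bash
python3 - <<'E'
from h import *
a=cam('top');b=cam('side')
A=cv2.resize(a['pixels'][145:230,190:250],None,fx=7,fy=7,interpolation=cv2.INTER_CUBIC)
B=cv2.resize(b['pixels'][145:215,232:327],None,fx=4,fy=4,interpolation=cv2.INTER_CUBIC)
im=np.zeros((595,800,3),np.uint8); im[:595,:420]=A; im[:280,420:800]=B; cv2.imwrite('pics/crop.png',im)
def comp(c,m,roi):
    x0,y0,x1,y1=roi; z=np.zeros(m.shape,np.uint8); z[y0:y1,x0:x1]=m[y0:y1,x0:x1]*255
    n,l,s,ce=cv2.connectedComponentsWithStats(z); return [(s[i,4],s[i,:4].tolist(),ce[i].round(1).tolist(),cv2.minAreaRect(np.argwhere(l==i)[:,::-1].astype(np.float32))) for i in range(1,n) if s[i,4]>4]
for c,roi in((a,(190,145,250,230)),(b,(232,145,327,215))):
    h=cv2.cvtColor(c['pixels'],cv2.COLOR_BGR2HSV);H,S,V=cv2.split(h)
    print('yellow',comp(c,(H>22)&(H<36)&(S>140)&(V>80),roi))
    print('blue',comp(c,(H>105)&(H<130)&(S>120),roi))
    print('red',comp(c,((H<6)|(H>172))&(S>110)&(V>60),roi))
E
```

```text
yellow [(np.int32(9), [220, 155, 5, 2], [221.8, 155.4], ((222.0, 155.5), (1.0, 4.0), 90.0)), (np.int32(573), [210, 174, 29, 49], [224.7, 199.8], ((223.93002319335938, 197.49000549316406), (22.061729431152344, 48.22468185424805), 8.13010311126709))]
blue [(np.int32(158), [202, 175, 10, 42], [206.4, 195.7], ((206.3716278076172, 195.479736328125), (3.899064779281616, 41.901947021484375), 8.972625732421875))]
red [(np.int32(5), [200, 214, 3, 5], [200.6, 216.0], ((200.6000213623047, 216.20001220703125), (4.4721360206604, 0.8944271206855774), 63.43495178222656))]
yellow [(np.int32(78), [246, 161, 16, 16], [253.2, 170.8], ((254.94827270507812, 168.87930297851562), (14.298541069030762, 12.4415864944458), 21.801406860351562)), (np.int32(1098), [241, 175, 80, 36], [280.7, 192.2], ((279.1475524902344, 191.35357666015625), (79.49004364013672, 29.643648147583008), 7.815293788909912))]
blue [(np.int32(133), [257, 155, 43, 15], [278.0, 162.5], ((278.0079650878906, 162.47291564941406), (43.96151351928711, 3.1602628231048584), 16.389541625976562))]
red [(np.int32(9), [261, 179, 5, 2], [263.2, 179.4], ((263.0, 179.5), (1.0, 4.0), 90.0))]
```

View pics/crop.png

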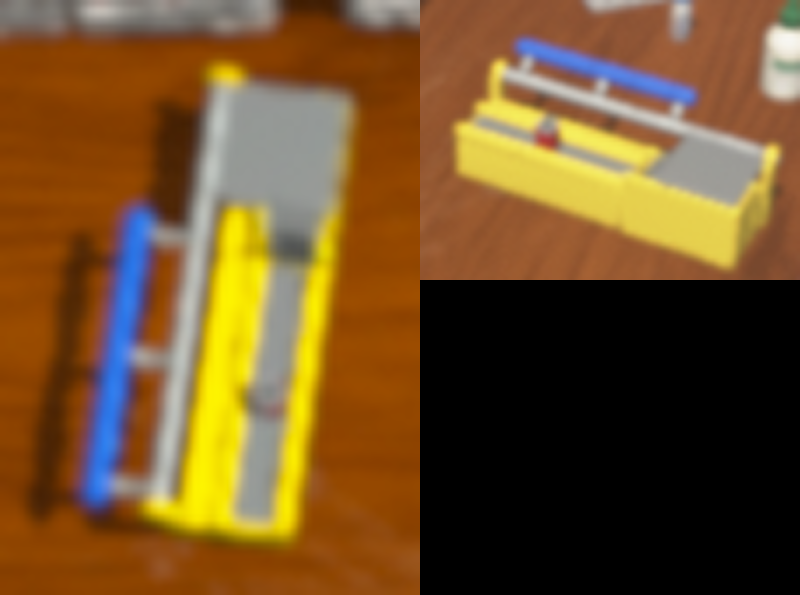

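Confirmed: the larger box has a blue bar on its left, a lane, and the red/grey cap in that lane at about (228,202) in top and (263,178) in side. Next I'll compute its frame.

```bash
python3 - <<'E'
from h import *
a=cam('top');b=cam('side')
g=lambda x,y:((x+.5)/7+190-.5,(y+.5)/7+145-.5)
s=lambda x,y:((x-420+.5)/4+232-.5,(y+.5)/4+145-.5)
far=plane(a,*g(139,205),.055); near=plane(a,*g(95,510),.055)
print('bar top view',far,near,np.linalg.norm(far-near))
fs=plane(b,*s(697,98),.055); ns=plane(b,*s(517,45),.055)
print('bar side',fs,ns,np.linalg.norm(fs-ns))
far=(far+fs)/2;near=(near+ns)/2
cm=cv2; mid=(far+near)/2
for F,N in((far,near),):
    d=(F-N)[:2]; yaw=np.arctan2(d[1],d[0]); print('yaw',yaw)
# deck corners: near edge of lane grey top view, yellow box near corners z=.034
e1=plane(a,*g(147,508),.05);lane0=plane(a,*g(254,522),.034);laneL=plane(a,*g(290,262),.034)
print('lane near',lane0,'lip-ish',laneL,np.arctan2(*(laneL-lane0)[[1,0]]))
ex=np.array([np.cos(yaw),np.sin(yaw)]);ey=np.array([-ex[1],ex[0]])
O=mid[:2]+66*.001*ex-.068*ey
print('origin',O)
B=lambda p:((p[:2]-O)@ex*1e3,(p[:2]-O)@ey*1e3)
print('lane0',B(lane0),'lip',B(laneL))
print('cap top',B(plane(a,*g(267,396),.048)),'cap side',B(plane(b,263.4,177.8,.044)))
for nm,P in(('bin far corner',( .074,0,.05)),('lip',(0,0,.046)),('near',(-.134,0,.034)),('hinge near',(-.134,.0405,.05)),('hinge far',(.068,.0405,.05))):
    w=O+P[0]*ex+P[1]*ey; u=proj(a,[*w,P[2]]); v=proj(b,[*w,P[2]]); print(nm,(u-[190,145])*7,(v-[232,145])*4+[420,0])
E
```

```text
bar top view [0.65172391 0.13268272 0.055     ] [0.51481736 0.15212193 0.055     ] 0.13827974299943926
bar side [0.6514664  0.13525062 0.055     ] [0.51715996 0.15390776 0.055     ] 0.13559611841109678
yaw -0.13955347639703247
lane near [0.51106005 0.08413827 0.034     ] lip-ish [0.62903819 0.06674796 0.034     ] -0.14634900025259928
origin [0.63969141 0.06697118]
lane0 (np.float64(-129.7687917721335), np.float64(-0.8925440072168964)) lip (np.float64(-10.518599980923252), np.float64(-1.7029240045717098))
cap top (np.float64(-75.31279974332095), np.float64(-0.5067373143001639)) cap side (np.float64(-74.90491924598855), np.float64(2.2090047398168884))
bin far corner [305.11019314  69.52583285] [758.07889277 193.32080929]
lip [284.76759878 229.66385892] [648.3516815  163.67395216]
near [247.76380322 528.17756065] [466.3413747  120.10798174]
hinge near [153.62734546 512.27986449] [495.03424654  70.05161392]
hinge far [214.51261684  72.27916014] [772.67091428 154.64912934]
```

arm_command(
  deltas="1.8 4.8 0 0 0 -0.043;1.8 4.8 0 0 0 -0.043;1.8 4.8 0 0 0 -0.043;1.8 4.8 0 0 0 -0.043;1.8 4.8 0 0 0 -0.043;1.8 4.8 0 0 0 -0.043;1.8 4.8 0 0 0 -0.043;1.8 4.8 0 0 0 -0.043",
  gripper=0.61,
)

```text
t: 1.3
ee_pos: [0.4223, -0.1743, 0.4048]
eef_rot: [0.998, 0.058, 0.0, 0.0]
ft_force: [1.0, -0.8, 0.1]
grip_width: 0.0522
grip_force: 0.0
```

arm_command(
  deltas="1.8 4.8 0 0 0 -0.043;1.8 4.8 0 0 0 -0.043;1.8 4.8 0 0 0 -0.043;1.8 4.8 0 0 0 -0.043;1.8 4.8 0 0 0 -0.043;1.8 4.8 -2 0 0 -0.043;0 0 -4 0 0 0;0 0 -4 0 0 0",
)

```text
t: 2.3
ee_pos: [0.53, 0.113, 0.3037]
eef_rot: [0.998, -0.07, 0.0, -0.0]
ft_force: [-0.3, 0.2, -0.4]
grip_width: 0.0525
grip_force: 0.0
```

```bash
python3 - <<'E'
from h import *
w=cam('wrist'); o=readout.get_obs(); cv2.imwrite('pics/w1.png',w['pixels'])
q=o['eef_rot'];print(o['t'],o['ee_pos'],q,2*np.arctan2(q[1],q[0]),o['grip_width'],o['ft_force'])
print(w['fov_y'],w['cx'],w['cy'],-w['R'].T@w['t'],w['R'])
b=cam('side'); cv2.imwrite('pics/s1.png',cv2.resize(b['pixels'][90:220,200:350],None,fx=4,fy=4,interpolation=cv2.INTER_CUBIC))
E
```

```text
2.35 [0.52849325 0.11243369 0.29914842] [ 9.97531283e-01 -7.01655827e-02 -2.80962790e-03  4.86210687e-04] -0.14044713972827436 0.05223471295948018 [-3.99019826 -0.21499251 -8.02283125]
69.2831476491631 258.6336714409373 194.2567793553622 [0.61144383 0.09985368 0.27293637] [[-0.13895642 -0.99029794 -0.0010461 ]
 [-0.93846959  0.13134657  0.31941024]
 [-0.31617391  0.04536584 -0.94761596]]
```

View pics/w1.png

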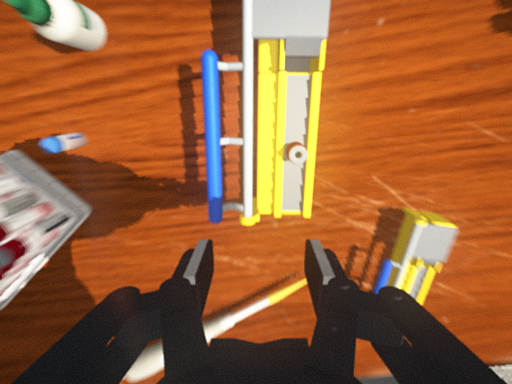

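The wrist view shows the box ahead: bar from (209,52) to (215,220), cap top at (296,153), and lane near end around (293,215). The fingertips are at (203,242) and (318,242).

```bash
python3 - <<'E'
from h import *
w=cam('wrist'); o=readout.get_obs(); print(o['t'],o['ee_pos'],o['ft_force'])
O=np.array([.6397,.0670]);yaw=-.14
ex=np.array([np.cos(yaw),np.sin(yaw)]);ey=np.array([-ex[1],ex[0]])
B=lambda p:(((p[:2]-O)@ex*1e3).round(1),((p[:2]-O)@ey*1e3).round(1))
for n,u,v,z in(('bar far',209,51,.061),('bar near',215,222,.055),('bar mid',212,137,.061),('cap',296,153,.054),('lane near L',281.5,215,.034),('lane near R',304,215,.034),('lane far L',287,72,.034),('lane far R',309,72,.034)): print(n,B(plane(w,u,v,z)))
e=o['ee_pos'];print('tcp',B(e))
# finger tips at assumed height
for z in(.12,.13,.14): print(z,[B(plane(w,u,v,e[2]-.3+z)) for u,v in((203,242),(318,242))])
E
```

```text
2.45 [0.52947835 0.11218419 0.30371949] [0.61981243 0.42412937 0.73910655]
bar far (np.float64(-3.5), np.float64(61.0))
bar near (np.float64(-133.0), np.float64(64.5))
bar mid (np.float64(-61.0), np.float64(62.1))
cap (np.float64(-74.3), np.float64(-1.8))
lane near L (np.float64(-135.6), np.float64(6.4))
lane near R (np.float64(-135.6), np.float64(-14.4))
lane far L (np.float64(-14.4), np.float64(5.3))
lane far R (np.float64(-14.4), np.float64(-11.9))
tcp (np.float64(-115.4), np.float64(29.4))
0.12 [(np.float64(-114.3), np.float64(60.5)), (np.float64(-114.4), np.float64(-7.7))]
0.13 [(np.float64(-108.8), np.float64(58.2)), (np.float64(-108.9), np.float64(-5.3))]
0.14 [(np.float64(-103.3), np.float64(56.0)), (np.float64(-103.4), np.float64(-2.9))]
```

arm_command(
  deltas="0.04 0.26 -1.5 0 0 0;0 0 -1.5 0 0 0;0 0 -1.5 0 0 0;0 0 -1.0 0 0 0;0 0 -0.5 0 0 0;0 0 0 0 0 0;0 0 0 0 0 0",
)

```text
t: 3.32
ee_pos: [0.5305, 0.1148, 0.245]
eef_rot: [0.998, -0.071, 0.0, -0.0]
ft_force: [0.5, 0.0, 0.7]
grip_width: 0.0524
grip_force: 0.0
```

```bash
cat > look.py <<'E'
from h import *
import sys
n=sys.argv[1]
w=cam('wrist');b=cam('side');o=readout.get_obs();print(o['t'],o['ee_pos'],o['ft_force'],o['grip_width'])
im=np.zeros((600,800,3),np.uint8)
im[:600,:400]=cv2.resize(w['pixels'][20:320,160:360],None,fx=2,fy=2,interpolation=cv2.INTER_CUBIC)
im[:480,400:]=cv2.resize(b['pixels'][100:220,230:330],None,fx=4,fy=4,interpolation=cv2.INTER_CUBIC)
cv2.imwrite(f'pics/{n}.png',im)
E
python3 look.py d1
```

```text
3.425 [0.53044823 0.11480966 0.24504542] [ 0.04854178 -0.3994383  -0.18743044] 0.0519704607629383
```

View pics/d1.png

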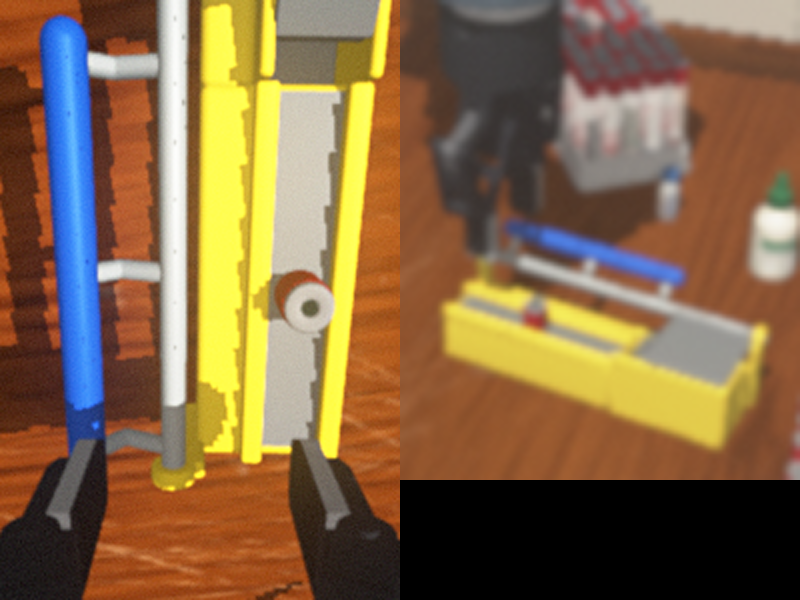

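The left finger is over the bar's near end and the right finger is over the lane, behind the cap. The layout is symmetric, though the fingers are a little narrow, so I'll open slightly and press down step by step.

arm_command(
  deltas="0 0 -0.4 0 0 0;0 0 -0.4 0 0 0;0 0 0 0 0 0;0 0 0 0 0 0",
  gripper=0.68,
)

```text
t: 3.92
ee_pos: [0.5303, 0.1148, 0.2366]
eef_rot: [0.998, -0.071, -0.0, 0.0]
ft_force: [0.4, 0.1, 0.2]
grip_width: 0.058
grip_force: 0.0
```

arm_command(
  deltas="0 0 -0.4 0 0 0;0 0 -0.4 0 0 0;0 0 0 0 0 0;0 0 0 0 0 0",
)

```text
t: 4.42
ee_pos: [0.5303, 0.1147, 0.2287]
eef_rot: [0.998, -0.071, -0.0, 0.0]
ft_force: [0.0, -0.9, 1.7]
grip_width: 0.0586
grip_force: 0.7
```

arm_command(
  deltas="0 0 -0.4 0 0 0;0 0 -0.4 0 0 0;0 0 0 0 0 0;0 0 0 0 0 0",
)

```text
t: 4.92
ee_pos: [0.5303, 0.1148, 0.2206]
eef_rot: [0.998, -0.071, -0.0, 0.0]
ft_force: [-0.2, 0.5, 2.1]
grip_width: 0.0581
grip_force: 1.1
```

arm_command(
  deltas="0 0 -0.3 0 0 0;0 0 -0.2 0 0 0;0 0 0 0 0 0;0 0 0 0 0 0",
)

```text
t: 5.42
ee_pos: [0.5303, 0.1147, 0.2157]
eef_rot: [0.998, -0.071, -0.0, 0.0]
ft_force: [-0.5, -0.2, 2.2]
grip_width: 0.0578
grip_force: 1.3
```

```bash
python3 look.py d2
```

```text
5.525 [0.5303082  0.11475377 0.21573896] [-0.21736705 -0.83802497  2.11004658] 0.05811895934110358
```

View pics/d2.png

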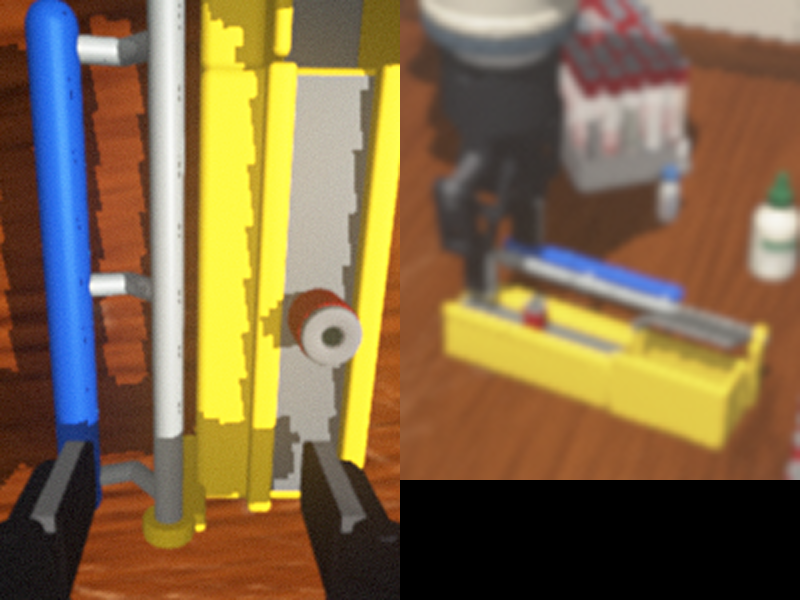

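The flap is partly open. The right finger is about 2–3 mm right of the lane centre, so I'll shift left 2 mm and press to the stop.

arm_command(
  deltas="0.03 0.2 -0.2 0 0 0;0 0 -0.1 0 0 0;0 0 0 0 0 0;0 0 0 0 0 0",
)

```text
t: 6.02
ee_pos: [0.5307, 0.1168, 0.2127]
eef_rot: [0.998, -0.071, 0.0, -0.0]
ft_force: [0.3, 0.6, 2.9]
grip_width: 0.058
grip_force: 1.4
```

arm_command(
  deltas="0 0 -0.15 0 0 0;0 0 0 0 0 0;0 0 0 0 0 0",
)

```text
t: 6.4
ee_pos: [0.5306, 0.1168, 0.2112]
eef_rot: [0.998, -0.071, -0.0, 0.0]
ft_force: [-0.3, -1.2, 3.3]
grip_width: 0.0585
grip_force: 1.7
```

arm_command(
  deltas="0 0 -0.1 0 0 0;0 0 0 0 0 0;0 0 0 0 0 0",
)

```text
t: 6.78
ee_pos: [0.5306, 0.1168, 0.2103]
eef_rot: [0.998, -0.071, 0.0, 0.0]
ft_force: [-0.8, -1.2, 7.6]
grip_width: 0.0581
grip_force: 3.6
```

It's at the stop: the force jumped to 7.6 N with the tip at about 42 mm. Now I'll push along the lane.

arm_command(
  deltas="0.5 -0.07 0 0 0 0;0.5 -0.07 0 0 0 0;0.5 -0.07 0 0 0 0;0.5 -0.07 0 0 0 0;0.5 -0.07 0 0 0 0;0.5 -0.07 0 0 0 0;0.5 -0.07 0 0 0 0;0.5 -0.07 0 0 0 0",
)

```text
t: 7.78
ee_pos: [0.5703, 0.1114, 0.2103]
eef_rot: [0.998, -0.07, -0.0, -0.0]
ft_force: [-3.6, 0.5, 9.3]
grip_width: 0.0582
grip_force: 4.8
```

```bash
python3 look.py d3
```

```text
7.875 [0.5708453  0.11129095 0.21031997] [0.14054423 0.34982897 8.63418961] 0.05814490686178645
```

View pics/d3.png

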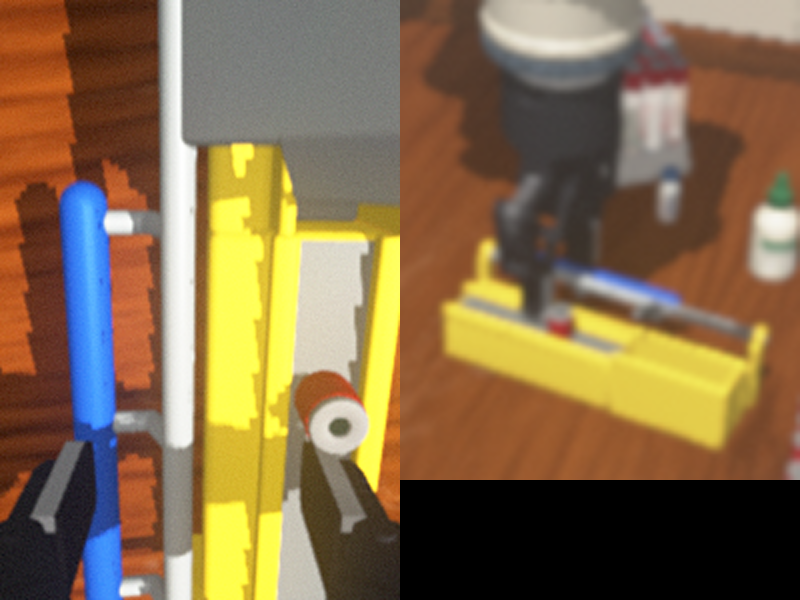

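The cap is upright and moving with the finger, and the flap is fully open. The left fingertip has drifted to the outer half of the bar, with its inner edge over the bar's middle. I'll close slightly and shift right before continuing.

arm_command(
  deltas="-0.03 -0.2 0.05 0 0 0;0 0 0 0 0 0;0 0 0 0 0 0",
  gripper=0.63,
)

```text
t: 8.25
ee_pos: [0.5708, 0.1095, 0.2112]
eef_rot: [0.998, -0.071, 0.001, -0.0]
ft_force: [0.4, 2.2, 10.2]
grip_width: 0.054
grip_force: 4.9
```

arm_command(
  deltas="0.5 -0.07 0 0 0 0;0.5 -0.07 0 0 0 0;0.5 -0.07 0 0 0 0;0.5 -0.07 0 0 0 0;0.5 -0.07 0 0 0 0;0.5 -0.07 0 0 0 0;0 0 0 0 0 0",
)

```text
t: 9.12
ee_pos: [0.6002, 0.1056, 0.2112]
eef_rot: [0.998, -0.071, -0.0, -0.001]
ft_force: [-4.6, 5.8, 15.9]
grip_width: 0.0539
grip_force: 9.4
```

```bash
python3 look.py d4
```

```text
9.225 [0.60020146 0.10559475 0.21125935] [-3.94648435  5.87432847 15.68702731] 0.05401102695166577
```

View pics/d4.png

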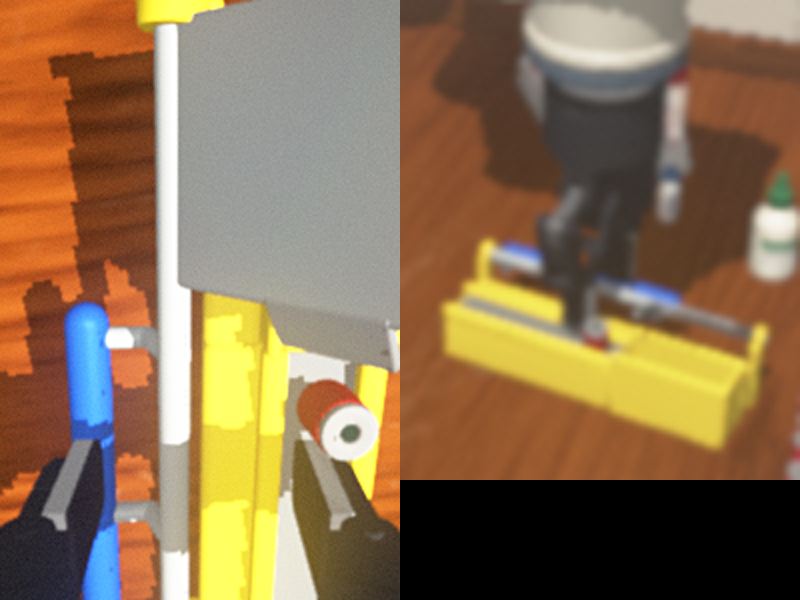

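The cap has slid to the right rail at crop (350,432), and the lane finger is about 4 mm too far left. I'll back off, widen and shift right, keeping the bar pressed.

arm_command(
  deltas="-0.4 0.06 0 0 0 0;-0.4 0.06 0 0 0 0;-0.03 -0.2 -0.05 0 0 0;0 0 0 0 0 0;0 0 0 0 0 0",
  gripper=0.63,
)

```text
t: 9.85
ee_pos: [0.5925, 0.1046, 0.211]
eef_rot: [0.998, -0.071, 0.001, -0.0]
ft_force: [0.2, 3.2, 14.8]
grip_width: 0.0537
grip_force: 7.4
```

arm_command(
  deltas="0 0 0 0 0 0;0 0 0 0 0 0;0 0 0 0 0 0",
  gripper=0.68,
)

```text
t: 10.22
ee_pos: [0.5923, 0.1043, 0.2105]
eef_rot: [0.998, -0.071, 0.001, -0.0]
ft_force: [1.4, 0.5, 7.2]
grip_width: 0.058
grip_force: 3.6
```

```bash
python3 look.py d5
```

```text
10.325 [0.59235668 0.10429965 0.21046851] [0.69072382 0.70319354 6.71359261] 0.05812784808736633
```

View pics/d5.png

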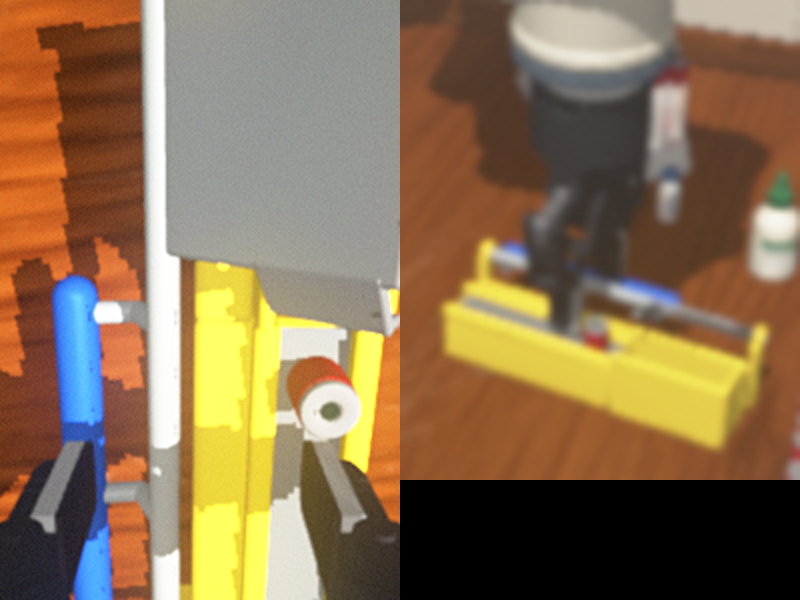

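The cap is centred in the lane again and the finger is squarely behind it. Pushing on, with a numeric check.

arm_command(
  deltas="0.4 -0.06 0 0 0 0;0.4 -0.06 0 0 0 0;0.4 -0.06 0 0 0 0;0.4 -0.06 0 0 0 0;0.4 -0.06 0 0 0 0;0 0 0 0 0 0",
)

```text
t: 11.08
ee_pos: [0.6122, 0.1013, 0.2104]
eef_rot: [0.998, -0.071, 0.0, -0.0]
ft_force: [-1.3, -0.3, 9.6]
grip_width: 0.0582
grip_force: 4.5
```

```bash
cat > m.py <<'E'
from h import *
w=cam('wrist');o=readout.get_obs();print(o['t'],o['ee_pos'],o['ft_force'])
H,S,V=cv2.split(cv2.cvtColor(w['pixels'],cv2.COLOR_BGR2HSV))
def col(m,r0,r1,c0,c1):
    ys,xs=np.nonzero(m[r0:r1,c0:c1]); return (len(xs),)+(() if len(xs)==0 else (2*(xs.min()+c0-160),2*(xs.mean()+c0-160),2*(xs.max()+c0-160),2*(ys.min()+r0-20),2*(ys.max()+r0-20)))
print('red',col(((H<5)|(H>174))&(S>150)&(V>40),150,260,290,360))
print('bar rows',[col((H>105)&(H<130)&(S>120),r,r+1,170,260)[1:4] for r in(215,235)])
E
python3 m.py
```

```text
11.125 [0.61214752 0.10128953 0.21044445] [-0.4700263   0.35612065  7.82464481]
red (0,)
bar rows [(np.int64(60), np.float64(74.66666666666669), np.int64(96)), (np.int64(62), np.float64(82.0), np.int64(102))]
```

arm_command(
  deltas="0.4 -0.06 0 0 0 0;0.4 -0.06 0 0 0 0;0.3 -0.05 0 0 0 0;0 0 0 0 0 0;0 0 0 0 0 0",
)

```text
t: 11.75
ee_pos: [0.623, 0.0996, 0.2104]
eef_rot: [0.998, -0.071, 0.0, -0.0]
ft_force: [-1.7, 0.1, 8.9]
grip_width: 0.0582
grip_force: 4.5
```

```bash
python3 m.py; python3 look.py d6; python3 - <<'E'
import cv2,numpy as np
im=cv2.imread('pics/d6.png');H,S,V=cv2.split(cv2.cvtColor(im,cv2.COLOR_BGR2HSV))
m=((H<8)|(H>172))&(S>120)&(V>40)
for n,(a,b,c,d) in {'wrist':(270,480,280,400),'side':(300,380,540,640)}.items():
    ys,xs=np.nonzero(m[a:b,c:d]);print(n,len(xs),(xs.mean()+c,ys.mean()+a) if len(xs) else '')
E
```

```text
11.8 [0.62303889 0.09963185 0.21046326] [-2.19343606  0.24062623  9.08825213]
red (0,)
bar rows [(np.int64(66), np.float64(81.0), np.int64(96)), (np.int64(62), np.float64(82.0), np.int64(102))]
11.9 [0.62303026 0.09962072 0.21044373] [-1.77530665 -0.75726908  8.87527057] 0.058143838908444836
wrist 0 
side 0
```

View pics/d6.png

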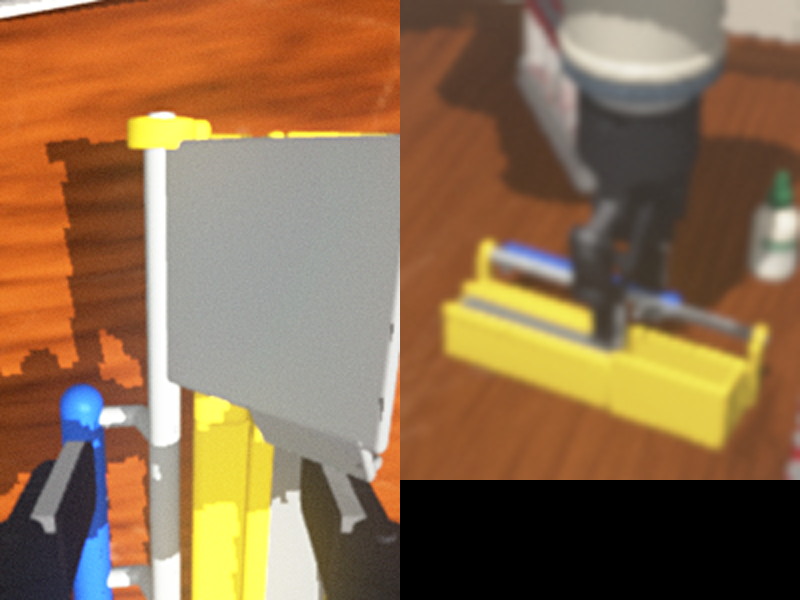

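The cap is gone from the lane in both views. The deck up to the lip is empty and the side view shows no red, so it has dropped into the bin. I'll pull back along the lane still pressing, then lift slowly to let the flap close.

arm_command(
  deltas="-0.5 0.08 0 0 0 0;-0.5 0.08 0 0 0 0;-0.5 0.08 0 0 0 0;-0.5 0.08 0 0 0 0;-0.5 0.08 0 0 0 0;0 0 0.4 0 0 0;0 0 0.5 0 0 0;0 0 0.5 0 0 0",
)

```text
t: 12.9
ee_pos: [0.598, 0.1034, 0.2245]
eef_rot: [0.998, -0.071, -0.0, 0.0]
ft_force: [0.1, -1.2, 0.2]
grip_width: 0.0578
grip_force: 0.7
```

arm_command(
  deltas="0 0 0.5 0 0 0;0 0 0.6 0 0 0;0 0 1 0 0 0;0 0 2 0 0 0;0 0 3 0 0 0;0 0 4 0 0 0;0 0 0 0 0 0;0 0 0 0 0 0",
)

```text
t: 13.9
ee_pos: [0.5978, 0.1035, 0.3351]
eef_rot: [0.998, -0.071, -0.0, 0.0]
ft_force: [-0.6, -0.5, -0.6]
grip_width: 0.0582
grip_force: 0.0
```

```bash
python3 - <<'E'
from h import *
b=cam('side');a=cam('top');o=readout.get_obs();print(o['t'],o['ee_pos'],o['ft_force'])
old={'side':cv2.imread('pics/side0.png'),'top':cv2.imread('pics/top0.png')}
for n,c in(('side',b),('top',a)):
    for k,im in(('old',old[n]),('new',c['pixels'])):
        H,S,V=cv2.split(cv2.cvtColor(im,cv2.COLOR_BGR2HSV))
        bl=((H>105)&(H<130)&(S>120)); 
        r=((H<8)|(H>172))&(S>90)&(V>50)
        x0,y0,x1,y1=(240,145,325,212) if n=='side' else (198,150,245,225)
        for nm,m in(('blue',bl),('red',r)):
            ys,xs=np.nonzero(m[y0:y1,x0:x1]); print(n,k,nm,len(xs),(xs.min()+x0,xs.max()+x0,ys.min()+y0,ys.max()+y0,xs.mean()+x0,ys.mean()+y0) if len(xs) else '')
# loose objects in side: diff against first image
for n,c in(('side',b),('top',a)):
    d=cv2.GaussianBlur(cv2.absdiff(old[n],c['pixels']),(3,3),0).max(2)>45
    k,l,s,ce=cv2.connectedComponentsWithStats(d.astype(np.uint8)); print(n,[(s[i].tolist()) for i in range(1,k) if s[i,4]>12])
E
```

```text
14.0 [0.59767977 0.1034727  0.33427129] [-0.09916182  0.1135325   0.31090833]
side old blue 132 (np.int64(257), np.int64(299), np.int64(155), np.int64(169), np.float64(278.1439393939394), np.float64(162.5))
side old red 56 (np.int64(254), np.int64(301), np.int64(153), np.int64(181), np.float64(272.9107142857143), np.float64(166.75))
side new blue 124 (np.int64(257), np.int64(299), np.int64(155), np.int64(169), np.float64(278.5241935483871), np.float64(162.57258064516128))
side new red 35 (np.int64(254), np.int64(301), np.int64(153), np.int64(172), np.float64(272.65714285714284), np.float64(160.94285714285715))
top old blue 157 (np.int64(202), np.int64(211), np.int64(175), np.int64(216), np.float64(206.38853503184714), np.float64(195.6815286624204))
top old red 56 (np.int64(200), np.int64(213), np.int64(173), np.int64(218), np.float64(205.89285714285714), np.float64(194.57142857142856))
top new blue 18 (np.int64(206), np.int64(209), np.int64(184), np.int64(190), np.float64(207.72222222222223), np.float64(186.72222222222223))
top new red 11 (np.int64(205), np.int64(242), np.int64(150), np.int64(190), np.float64(226.54545454545456), np.float64(168.9090909090909))
side [[52, 0, 54, 64, 1776], [111, 0, 16, 21, 185], [252, 0, 49, 21, 752], [222, 7, 106, 158, 5330], [85, 27, 74, 90, 3008], [0, 65, 79, 67, 2843], [34, 124, 201, 209, 5468], [48, 137, 13, 2, 25], [122, 145, 24, 13, 194], [277, 160, 9, 7, 38], [285, 169, 6, 3, 14], [261, 174, 6, 9, 46], [129, 256, 9, 9, 24]]
top [[9, 115, 302, 262, 34829], [265, 234, 247, 150, 18327], [297, 312, 5, 7, 25], [257, 327, 28, 11, 230], [204, 341, 8, 5, 26], [119, 355, 16, 17, 104], [91, 358, 26, 10, 107], [135, 358, 8, 26, 76], [74, 361, 12, 6, 40], [381, 365, 29, 8, 92], [109, 366, 5, 5, 20], [122, 370, 6, 7, 29], [228, 371, 52, 13, 413], [218, 377, 7, 7, 29], [115, 379, 11, 5, 41], [104, 380, 9, 4, 29], [282, 380, 17, 4, 52]]
```

The bar is back at its starting pixels, so the flap is closed, and the cap is gone from the deck. I'll lift well clear and hand in.

arm_command(
  deltas="0 0 3 0 0 0;-1 0 3 0 0 0;-1 0 3 0 0 0;0 0 0 0 0 0;0 0 0 0 0 0;0 0 0 0 0 0",
)

```text
t: 14.75
ee_pos: [0.578, 0.1035, 0.4238]
eef_rot: [0.998, -0.071, -0.001, 0.0]
ft_force: [-0.2, -0.3, -0.3]
grip_width: 0.0579
grip_force: 0.0
```

```bash
python3 -c "
from workcell import job
print(job.job_done())"
```

```text
the job is handed in; nothing more can be done
None
```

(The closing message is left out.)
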